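# Park the sprung plunger of a tube holder and lay in a flute foot joint

### The job

The tube holder on the bench has to be loaded. Draw its sprung plunger back by the black ball handle and swing the handle over into its holding notch, so that the plunger stays back by itself; then lay the loose flute foot joint gently in the two wooden saddles, between the end stop and the plunger, and let go of it. Leave the red pliers and the cork block where they are.

Things in the scene. Friction and masses are not known exactly. Their poses are not given: they have to be found in the camera images.
- tube_holder: Fixture, fixed: aluminium base 90 x 340 x 18 mm. Origin on the bench; y is its long axis, x points away from the robot. In its frame (mm): end stop face at y -155, top z 66; two wooden saddles 16 long at y -120 and -30, floor 23 wide at z 38, sides flaring to 48 wide at z 51, free between them down to the base; steel gate plate x -27 to 27, y 29 to 143, top z 84; plunger axis z 48.
- notch (a point): Middle of the holding notch, on top of the gate plate (holder x -14, y 100, z 84 mm). The handle's 8 mm stem runs in a slot along y at x = 0; at its +y end the notch opens towards the robot (-x). It is hooked by 4 mm: draw the stem past the lip at its mouth (the whole travel is safe), swing it right over, let go; the spring seats it in the hook.
- cradle (a point): Where the tube's middle shall lie: axis of the two saddles, midway between end stop and parked plunger (holder x 0, y -75, z 48 mm); axes as the holder's. The foot joint resting in the saddles has its tube axis at this height. Plunger parked: 160 mm free along y; plunger home: 114 mm, too short for the foot joint.
- knob (a point): Centre of the black ball (26 mm diameter) on the handle's upright stem, 68 mm from the plunger's axis; at the start at holder x = 0, y = 55 mm, z = 116 mm. Moves +y with the plunger and swings to -x with the handle.
- plunger (a joint): Travel of the plunger along the holder's +y, m: 0 home (spring drives it there, towards the saddles), 0.060 hard stop. Spring 4 N at home, 8 N fully back. The handle can enter the notch only beyond about 0.050; parked it reads about 0.045. Its felt face is at holder y = -41 mm when home.
- handle (a joint): Swing of the handle about the plunger's axis (holder y), rad: 0 upright, positive towards holder -x (the robot); 0.40 is right over at the bottom of the notch. Turns freely; when right over the ball is 26 mm towards -x and 5 mm lower than upright.
- foot_center (a point): Middle of the tube of the loose flute foot joint, a silver tube about 130 mm long and 20 mm thick with gilt keys along its top (overall 133 x 32 x 28 mm, 80 g), on the tube's axis 11 mm above the bench as it lies; the tube runs along this point's y axis, z is up through the keys. Grasp across the tube (20 mm) near this point.
- red_pliers: Pliers with red handles, 123 mm long, lying flat; to be left alone.
- cork_block: Cork block 35 x 55 x 22 mm; to be left alone.
There are look-alikes about, which are no part of the job. What is shaped like the part that bears foot_center but yellow is not meant.

How it is judged:
By the outcome, as a careful person would: the job done as asked, in the order asked, and still so for the second after the job is handed in, with the robot touching nothing.
It also fails if it takes over 45 s, if anything falls off the work surface, if the arm or the gripper's body presses on something with over 40 N, if the wrist force passes 120 N, or if a joint passes its speed limit or range.

### The arm

A 6-joint arm with a two-finger parallel gripper is mounted at the origin on the work surface; the furniture and walls round the work are solid. World frame = base frame: x ahead of the robot, y to its left, z up, the work surface at z = 0. Lengths are in m, angles in rad, forces in N, time in s.
With the tool pointing down it reaches from about 0.375 to 0.975 m from the base axis. Payload 3.8 kg.
Tool frame: the origin (TCP) lies at the very end of the fingers, on their centre line; the grasp point (between the pads) lies 19 mm behind it (bot.tcp_to_grasp is the z of the grasp point in the tool frame, in m); z points along the fingers, y is the direction in which the jaws open and shut (so a half turn about z gives the same grasp; the last joint's range is limited). The gripper opens to 85 mm and grips with 20 to 120 N. Pads are 22 mm wide; open, the fingers measure 114 mm over their backs; the gripper's body (76 mm by 85 mm) begins 54 mm behind the grasp point. The pads swing forward as they close: fully open they stand 13 mm farther back than shut.
Start: joints at [1.1, 0.264, 1.604, -0, 1.274, -0.037], TCP at [0.284, 0.612, 0.231] pointing down, gripper open.
Joint ranges: [-2.63, 2.63], [-0.94, 2.18], [0.31, 2.57], [-1.31, 4.45], [0, 2.66], [-2.55, 2.55]. Speed limits (rad/s): [2.57, 2.57, 3.14, 3.14, 3.14, 3.14].

### API

Orientations are given as a rotation vector (axis times angle).
In Python, from workcell import status, vision, job, bot gives the robot as it stands.
- The arm moves only by the tool apply_moves, never from a script. Its argument "deltas" is a list of rows, each a list of 7 numbers: the shift along the tool's x, y, z in m, then the turn, a rotation vector about the tool's x, y, z in rad, then the closure, from 0 (fully open) to 1 (shut). In form: [[x, y, z, rx, ry, rz, jaw], ...]. A call has 1 to 8 rows; each row is the pose to reach, as a shift and turn from the pose commanded when the call began, along the tool's axes at that moment; what a row does not reach only later rows make up. A row lasts 1/12 s, in which the tool goes at most 41.7 mm and 7.16 degrees, less where a joint would pass 70% of its speed; a pose out of reach is approached as far as the arm can. A call with a gripper value outside its range is refused whole. The fingers move at their own pace and stop on an object; "squeeze" is the grip in N (left out, the last holds). Time passes only in rows, so rows that repeat a pose let the fingers close. It gives the time, the measured TCP pose, the force and the opening at its end, in the units of the state.
- status.read_state(): the state, without advancing time (a new reading comes with each control period).
- vision.read_camera(name): name is "scene" or "top" or "wrist"; returns the picture (480x640x3 uint8, red, green, blue); there is no depth.
- vision.get_calibration(name): a dict with "fov_y" (degrees; the focal length in pixels is half the picture's height over the tangent of half this angle, whatever the lens; pixels are square), "cx", "cy" (the principal point, pixels), "R" (3x3) and "t" (3): a world point X has camera coordinates R X + t; the wrist camera has in their place "tool_from_camera" (4x4, takes a point from camera to tool coordinates, whose origin is the TCP and whose axes are the flange's). Camera axes: x right, y down, z forward; pixel columns grow to the right and rows downward; lengths in m; the calibration is good to about 2 mm. The wrist camera is an equidistant fisheye: a pixel r from the principal point sees the ray r / f radians off the axis. A picture is of the moment at which its call begins: read the wrist's pose just before it. get_calibration takes no time and is no camera call.
- job.finish_job(): hands the job in, once; it reports no verdict.
The state is a dict: "time": time; "q": joint angles; "joint_vel": joint speeds; "joint_torque": joint torques, N m; "tool_pos": TCP position; "tcp_rot": TCP orientation; "wrist_force": force on the tool from outside, world axes, zero at the start; "torque": the same for the moment, N m; "width": opening from 0.0 (shut) to 1.0 (fully open).
Only numpy, scipy, OpenCV 4.12 (cv2) and the standard library are available. Lean on these libraries where they do the work, as an engineer would, in place of code of your own. Each camera call takes 0.05 s, during which the arm holds its last target. There are 200 camera calls.

## Working session

There is one attempt and no reset: what is moved stays moved. The work goes in short steps, Python scripts to look and compute and a tool call to move; the robot and the scene stay as the last step left them, time stands still between calls to the robot, and variables do not carry over. Pictures are saved under pics/ and viewed, about 8 in all and at most 12, crops included, and the job is handed in when it is done.

Besides the shell and the picture viewer there is one more tool, called after "Emit:" as name(argument=value, ...), one argument or row to a line, values as JSON. apply_moves: Moves the arm, as the interface text tells. Its arguments: {"type":"object","properties":{"deltas":{"type":"array","items":{"type":"array","items":{"type":"number"}}},"squeeze":{"type":"number"}},"required":["deltas"]}

```bash
ls; mkdir -p pics
python3 - <<'E'
from workcell import status,vision,job,bot
import cv2,numpy as np
print(status.read_state()); print(bot.tcp_to_grasp)
for n in("top","scene"):
    im=vision.read_camera(n); cv2.imwrite(f"pics/{n}0.png",im[:,:,::-1]); c=vision.get_calibration(n); print(n,c)
print(vision.get_calibration("wrist"))
E
```

```text
pics
{'time': 0.0, 'q': array([ 1.10010424e+00,  2.64748512e-01,  1.60538941e+00, -6.30047125e-06,
        1.27367893e+00, -3.68845889e-02]), 'joint_vel': array([ 0.00079756,  0.00054306,  0.00124183,  0.00068486, -0.00069212,
       -0.00046342]), 'joint_torque': array([ 3.40249908e-04, -5.15117669e+01, -3.67307532e+01,  7.06334072e-05,
        1.28546098e-02, -1.17147188e-06]), 'tool_pos': array([0.28338401, 0.61182636, 0.22995682]), 'tcp_rot': array([-0.67597044, -3.0674395 ,  0.00338364]), 'wrist_force': array([-0.2138878 , -0.44510049,  0.51937119]), 'torque': array([0.04398876, 0.03661054, 0.00803021]), 'width': 0.99940510416459}
-0.0187
top {'fov_y': 47.274355296813376, 'cx': 321.05357076248475, 'cy': 238.25486280863436, 'R': array([[-0.00113181, -0.99996153, -0.00869837],
       [-0.98826273,  0.00244724, -0.15274418],
       [ 0.15275959,  0.0084234 , -0.98822748]]), 't': array([-0.22988489,  0.60087312,  1.23825307])}
scene {'fov_y': 43.81551793959618, 'cx': 311.8718204268049, 'cy': 223.87679872731277, 'R': array([[ 0.95592509,  0.29355255,  0.00584098],
       [ 0.19998534, -0.63640942, -0.74497578],
       [-0.21497229,  0.71330916, -0.66706594]]), 't': array([-0.48482975, -0.21375531,  1.88929078])}
{'fov_y': 65.70646984690485, 'cx': 325.18128961352465, 'cy': 237.9761958371936, 'tool_from_camera': array([[-2.19423107e-04, -9.49210373e-01, -3.14642050e-01,
         8.17833141e-02],
       [ 9.99999879e-01, -3.46484262e-04,  3.47898114e-04,
         5.15820255e-04],
       [-4.39247017e-04, -3.14641936e-01,  9.49210335e-01,
        -1.43253498e-01],
       [ 0.00000000e+00,  0.00000000e+00,  0.00000000e+00,
         1.00000000e+00]])}
```

View pics/top0.png

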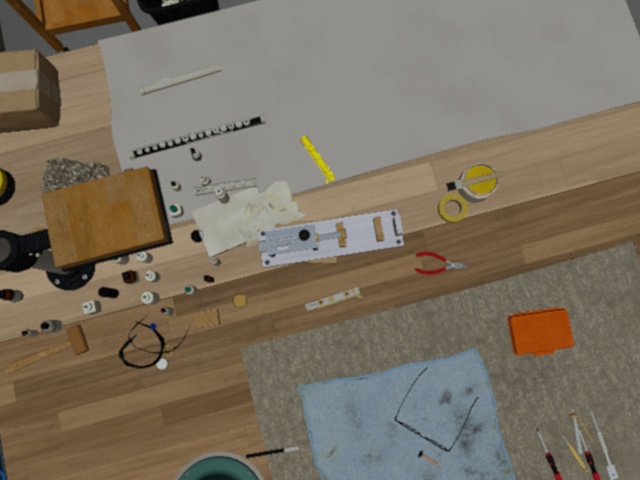

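View pics/scene0.png

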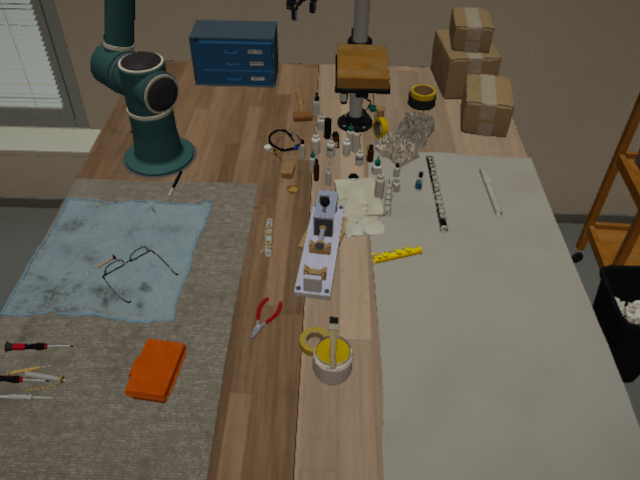

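Top view: the holder runs from (262,250) to (402,225) with the knob at (304,235), and the pliers are at (437,264). There are three foot-joint candidates: silver with keys at (333,298), grey at (225,187), and yellow at (318,158), which is ruled out. I'll confirm with an enlarged crop.

```bash
cat > h.py <<'E'
from workcell import status,vision,job,bot
import cv2,numpy as np
from scipy.spatial.transform import Rotation as Ro
def ray(n,u,v,st=None):
    c=vision.get_calibration(n); f=240/np.tan(np.radians(c["fov_y"]/2)); d=np.array([(u-c["cx"])/f,(v-c["cy"])/f,1.])
    if n!="wrist": R=c["R"]; return -R.T@c["t"],R.T@d
    r=np.hypot(*d[:2]); 
    d=np.array([d[0]/r*np.sin(r),d[1]/r*np.sin(r),np.cos(r)]) if r>1e-9 else d
    T=c["tool_from_camera"]; st=st or status.read_state(); R=Ro.from_rotvec(st["tcp_rot"]).as_matrix()
    return R@T[:3,3]+st["tool_pos"],R@T[:3,:3]@d
def onz(n,u,v,z,st=None):
    o,d=ray(n,u,v,st); return o+d*(z-o[2])/d[2]
def proj(n,X,st=None):
    c=vision.get_calibration(n); f=240/np.tan(np.radians(c["fov_y"]/2))
    if n!="wrist": p=c["R"]@X+c["t"]; return f*p[0]/p[2]+c["cx"],f*p[1]/p[2]+c["cy"]
    R=Ro.from_rotvec(st["tcp_rot"]).as_matrix(); T=c["tool_from_camera"]; p=T[:3,:3].T@(R.T@(X-st["tool_pos"])-T[:3,3])
    a=np.arctan2(np.hypot(p[0],p[1]),p[2]); q=f*a*p[:2]/np.hypot(p[0],p[1]); return q[0]+c["cx"],q[1]+c["cy"]
def tool(st,X):  # world point -> tool-frame offset from TCP
    return Ro.from_rotvec(st["tcp_rot"]).as_matrix().T@(np.asarray(X)-st["tool_pos"])
E
python3 - <<'E'
from h import *
im=cv2.imread("pics/top0.png")
a=cv2.resize(im[205:315,250:410],None,fx=5,fy=5,interpolation=cv2.INTER_CUBIC)[:, :800]
b=im[165:205,180:260]; b=cv2.resize(b,(100,50)); a[:50,:100]=b
cv2.imwrite("pics/crop.png",a)
for n,u,v,z in [("top",333,298,.02),("top",225,187,.02),("top",304,235,.116),("top",437,264,.01)]: print(u,v,onz(n,u,v,z).round(4))
for u,v in [(262,268),(258,228),(402,241),(400,209)]: print(onz("top",u,v,.018).round(4))
E
```

```text
333 298 [ 0.4624 -0.2586  0.02  ]
225 187 [0.7307 0.0021 0.02  ]
304 235 [ 0.5969 -0.1938  0.116 ]
437 264 [ 0.5431 -0.507   0.01  ]
[ 0.5336 -0.0905  0.018 ]
[ 0.6299 -0.0794  0.018 ]
[ 0.5976 -0.4238  0.018 ]
[ 0.6754 -0.4209  0.018 ]
```

View pics/crop.png

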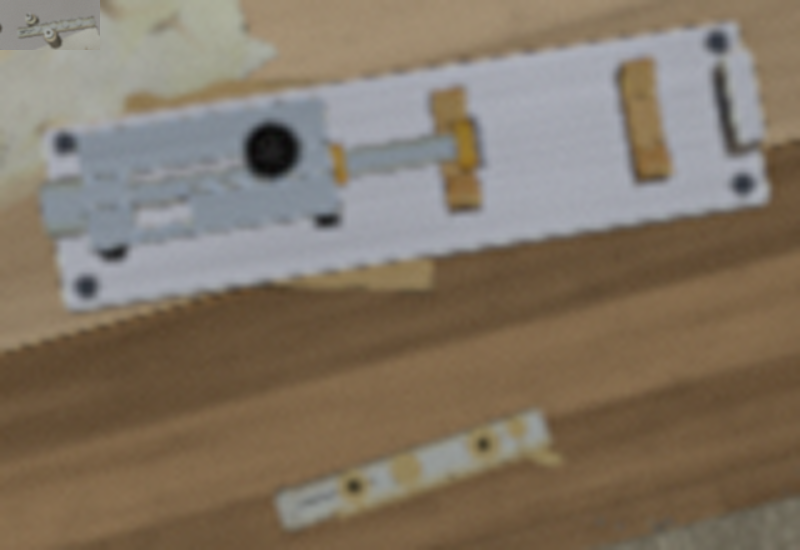

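The candidate at (333,298) is silver with gilt keys and about 130 mm long, so that's the one meant. The piece at (225,187) is a thinner, keyed grey part, and the yellow one is excluded. Next I'll fix the holder frame and check that the path clears the stand.

```bash
cat >> h.py <<'E'
def tri(p1,p2):
    (o1,d1),(o2,d2)=p1,p2; A=np.stack([d1,-d2],1); s=np.linalg.lstsq(A,o2-o1,rcond=None)[0]
    a,b=o1+d1*s[0],o2+d2*s[1]; return (a+b)/2,np.linalg.norm(a-b)
E
python3 - <<'E'
from h import *
c=lambda x,y:((x+.5)/5-.5+250,(y+.5)/5-.5+205)
P=[onz("top",*c(*p),.018)[:2] for p in [(48,128),(68,308),(737,22),(768,203)]]
B=[onz("top",*c(*p),.020)[:2] for p in [(65,143),(87,287),(717,42),(743,184)]]
for Q in (P,B):
    Q=np.array(Q); y=(Q[0]+Q[1]-Q[2]-Q[3])/2; print(Q.mean(0).round(4),np.hypot(*y),"yaw",np.arctan2(-y[0],y[1]))
k=c(271,150);print("knob",onz("top",*k,.116))
E_=[onz("top",*c(*p),.011)[:2] for p in [(283,510),(543,427)]]; print("foot ends",E_)
print("board",tri(ray("top",108,205),ray("scene",362,62)))
print([ (onz("top",u,v,.4)).round(2) for u,v in[(45,195),(155,168),(170,240),(55,265)]])
E
```

```text
[ 0.6063 -0.254 ] 0.33597629882089874 yaw 0.15006493360460846
[ 0.6065 -0.2529] 0.31612025367476365 yaw 0.15405240227843514
knob [ 0.59778452 -0.19340306  0.116     ]
foot ends [array([ 0.44271403, -0.19545596]), array([ 0.48155901, -0.3184821 ])]
board (array([0.60940115, 0.14801202, 0.34740702]), np.float64(0.01277558551668512))
[array([0.62, 0.24, 0.4 ]), array([0.67, 0.05, 0.4 ]), array([0.54, 0.02, 0.4 ]), array([0.5 , 0.21, 0.4 ])]
```

Emit:
apply_moves(
  deltas=[
    [-0.005, -0.209, 0, 0, 0, 0, 0],
    [-0.005, -0.209, 0, 0, 0, 0, 0],
    [-0.005, -0.209, 0, 0, 0, 0, 0],
    [-0.005, -0.209, 0, 0, 0, 0, 0],
    [-0.005, -0.209, 0, 0, 0, 0, 0],
    [-0.356, -0.443, 0, 0, 0, -0.58, 0],
    [-0.356, -0.443, 0, 0, 0, -0.58, 0],
    [-0.356, -0.443, 0, 0, 0, -0.58, 0],
  ],
)

```text
time: 0.77
tool_pos: [0.2571, 0.3276, 0.2311]
tcp_rot: [0.16, 3.137, -0.0]
wrist_force: [1.1, -0.0, 0.5]
width: 1.0
```

Run:
```python
from h import *
s=status.read_state(); print(s["time"],s["tool_pos"],s["tcp_rot"],s["q"]); print(tool(s,[.42,.06,.23]),tool(s,[.53,-.23,.25])); x=Ro.from_rotvec(s["tcp_rot"]).as_matrix()[:,0]; print(np.arctan2(x[1],x[0])%6.283)
```

```text
0.7667 [0.25710203 0.32756    0.23107709] [ 1.60423645e-01  3.13724520e+00 -5.66137174e-05] [ 8.45679051e-01 -2.45761180e-01  2.11836662e+00 -2.26908532e-04
  1.26886029e+00 -6.22868424e-01]
[-0.18934013 -0.24954819  0.00113024] [-0.32835243 -0.52681562 -0.01882854]
3.0394112656662804
```

Emit:
apply_moves(
  deltas=[
    [-0.19, -0.25, 0, 0, 0, -0.25, 0],
    [-0.19, -0.25, 0, 0, 0, -0.25, 0],
    [-0.19, -0.25, 0, 0, 0, -0.25, 0],
    [-0.19, -0.25, 0, 0, 0, -0.25, 0],
    [-0.19, -0.25, 0, 0, 0, -0.25, 0],
    [-0.19, -0.25, 0, 0, 0, -0.25, 0],
    [-0.328, -0.527, -0.02, 0, 0, -0.25, 0],
    [-0.328, -0.527, -0.02, 0, 0, -0.25, 0],
  ],
)

```text
time: 1.43
tool_pos: [0.4102, 0.0491, 0.2355]
tcp_rot: [0.22, -3.134, -0.0]
wrist_force: [0.5, 1.3, 0.2]
width: 0.998
```

Run:
```python
from h import *
s=status.read_state(); print(s["time"],s["tool_pos"],s["q"]); print(tool(s,[.53,-.23,.25])); x=Ro.from_rotvec(s["tcp_rot"]).as_matrix()[:,0]; print(np.arctan2(x[1],x[0])%6.283)
```

```text
1.4333 [0.41024789 0.04908583 0.23546757] [ 5.86645976e-02 -2.55579005e-01  2.11776543e+00  1.44611661e-04
  1.27961705e+00 -1.65235479e+00]
[-0.07957985 -0.29307803 -0.01459375]
3.281588891500983
```

Emit:
apply_moves(
  deltas=[
    [-0.08, -0.293, -0.015, 0, 0, -0.01, 0],
    [-0.08, -0.293, -0.015, 0, 0, -0.01, 0],
    [-0.08, -0.293, -0.015, 0, 0, -0.01, 0],
    [-0.08, -0.293, -0.015, 0, 0, -0.01, 0],
    [-0.08, -0.293, -0.015, 0, 0, -0.01, 0],
    [-0.08, -0.293, -0.015, 0, 0, -0.01, 0],
    [-0.08, -0.293, -0.015, 0, 0, -0.01, 0],
    [-0.08, -0.293, -0.015, 0, 0, -0.01, 0],
  ],
)

```text
time: 2.1
tool_pos: [0.5317, -0.233, 0.2503]
tcp_rot: [-0.231, 3.133, -0.004]
wrist_force: [1.2, -1.1, 1.0]
width: 1.002
```

Run:
```python
from h import *
import pickle
vision.read_camera("wrist"); vision.read_camera("wrist")
s=status.read_state(); im=vision.read_camera("wrist"); print(s["time"],s["tool_pos"],abs(s["joint_vel"]).max())
cv2.imwrite("pics/w1.png",im[:,:,::-1]); pickle.dump(s,open("w1.pkl","wb"))
```

```text
2.2 [ 0.53063314 -0.23008447  0.24992247] 0.05169678769770798
```

View pics/w1.png

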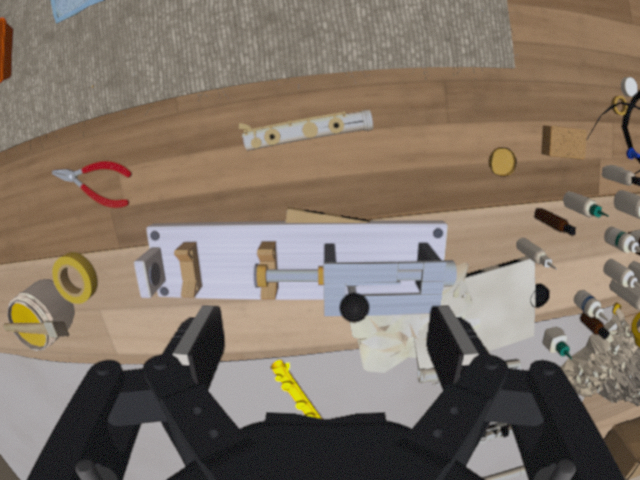

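The wrist view shows the holder with its near corners at (147,225) and (447,222), the ball at (353,307), and the foot joint from (245,140) to (370,120). The pliers are at (95,180) and the cork at (565,140). I'll compute positions by mask.

Run:
```python
from h import *
import pickle
s=pickle.load(open("w1.pkl","rb")); im=cv2.imread("pics/w1.png"); hsv=cv2.cvtColor(im,cv2.COLOR_BGR2HSV)
# knob
m=(im.max(2)<45).astype(np.uint8); m[:, :330]=0; m[:,380:]=0; m[:285]=0; m[335:]=0
c=max(cv2.findContours(m,0,2)[0],key=cv2.contourArea); (u,v),r=cv2.minEnclosingCircle(c); print("knob",u,v,r,onz("wrist",u,v,.116,s).round(4))
k2=ray("top",304.3,235.0); print("tri",tri(k2,ray("wrist",u,v,s)))
# holder bright bluish base
b=((hsv[...,1]<45)&(hsv[...,2]>165)).astype(np.uint8); b[:200]=0;b[320:]=0;b[:,:130]=0;b[:,460:]=0
W=np.array([onz("wrist",x,y,.018,s)[:2] for x in range(165,432,8) for y in [np.flatnonzero(b[:,x])[0]-.5]])
ya=np.polyfit(W[:,1],W[:,0],1); print("near edge yaw",-np.arctan(ya[0]),"resid",np.std(W[:,0]-np.polyval(ya,W[:,1])))
for y in (228,240,255): 
    x=np.flatnonzero(b[y]); print(y,x[0],x[-1])
# foot
f=(~((hsv[...,0]<16)&(hsv[...,1]>60))).astype(np.uint8)
g=((im.min(2)>140)|((hsv[...,0]>16)&(hsv[...,2]>170)&(hsv[...,1]>40))).astype(np.uint8); g[:100]=0;g[160:]=0;g[:,:225]=0;g[:,385:]=0
c=max(cv2.findContours(g,0,2)[0],key=cv2.contourArea); print(cv2.minAreaRect(c),cv2.contourArea(c))
sil=((im.min(2)>150)&(hsv[...,1]<40)).astype(np.uint8)*(g>0)
mm=cv2.resize(np.hstack([im[100:160,225:385],cv2.cvtColor(sil[100:160,225:385]*255,8)]),None,fx=2.5,fy=2.5,interpolation=cv2.INTER_CUBIC)
k=cv2.resize(im[205:335,130:460],(800,315),interpolation=cv2.INTER_CUBIC)
cv2.imwrite("pics/c2.png",np.vstack([mm,k]))
```

```text
knob 353.5491943359375 306.61474609375 13.6259183883667 [ 0.598  -0.1947  0.116 ]
tri (array([ 0.5965592 , -0.19486302,  0.11856341]), np.float64(0.0005267112265852994))
near edge yaw 0.15581735179845857 resid 0.00031131269342024267
228 147 447
240 148 446
255 162 445
((307.1431884765625, 128.29385375976562), (18.149885177612305, 130.0499725341797), 79.77783203125) 1809.5
```

View pics/c2.png

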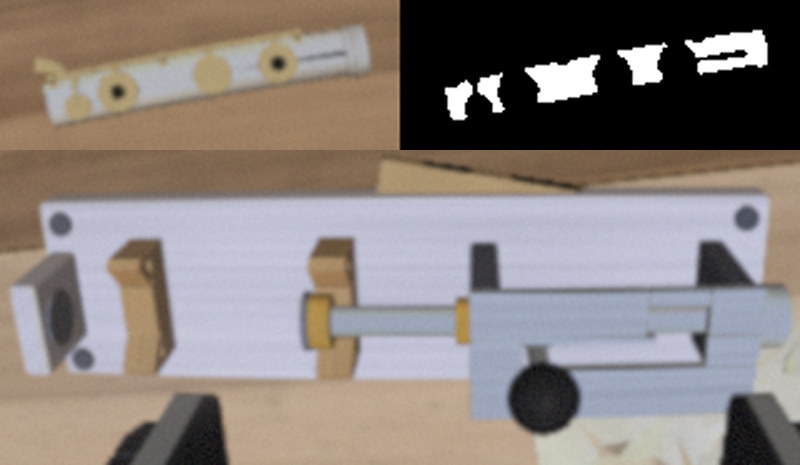

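Run:
```python
from h import *
import pickle
w=pickle.load(open("w1.pkl","rb"))
a,b=onz("wrist",243.8,142.5,.011,w),onz("wrist",371.5,119,.011,w); d=b-a; print("foot",a,b,(a+b)/2,np.hypot(*d[:2]),"yaw",np.arctan2(-d[0],d[1]))
p,q=onz("wrist",147,225.5,.018,w),onz("wrist",447,222.5,.018,w); print("near corners",p,q,np.hypot(*(q-p)[:2]))
y=.1555; ex,ey=np.array([np.cos(y),np.sin(y)]),np.array([-np.sin(y),np.cos(y)])
o=((p+q)/2)[:2]+.045*ex; print("origin edge",o,"origin knob",np.array([.598,-.1947])-.055*ey)
s=status.read_state(); R=Ro.from_rotvec(s["tcp_rot"]).as_matrix(); print(s["tool_pos"],"toolx yaw",np.arctan2(R[1,0],R[0,0])%6.283-np.pi, "tilt",R[:,2])
print("to above knob",tool(s,[.598,-.195,.17]),tool(s,[.598,-.195,.1]))
```

```text
foot [ 0.48450972 -0.32090419  0.011     ] [ 0.4423226 -0.1944276  0.011    ] [ 0.46341616 -0.2576659   0.011     ] 0.13332697628625428 yaw 0.3219515723711773
near corners [ 0.58771989 -0.42579469  0.018     ] [ 0.53593874 -0.09413163  0.018     ] 0.33568090975554105
origin edge [ 0.60628635 -0.25299382] origin knob [ 0.60651807 -0.24903638]
[ 0.52994817 -0.22826584  0.24978901] toolx yaw 0.14805296733426188 tilt [-0.00173244  0.00137064 -0.99999756]
to above knob [-0.07233921  0.0227216   0.07971652] [-0.07244498  0.02260879  0.14971635]
```

Emit:
apply_moves(
  deltas=[
    [-0.072, 0.023, 0.08, 0, 0, -0.007, 0],
    [-0.072, 0.023, 0.08, 0, 0, -0.007, 0],
    [-0.072, 0.023, 0.08, 0, 0, -0.007, 0],
    [-0.072, 0.023, 0.11, 0, 0, -0.007, 0],
    [-0.072, 0.023, 0.13, 0, 0, -0.007, 0],
    [-0.072, 0.023, 0.147, 0, 0, -0.007, 0],
    [-0.072, 0.023, 0.147, 0, 0, -0.007, 0],
    [-0.072, 0.023, 0.147, 0, 0, -0.007, 0],
  ],
  squeeze=30,
)

```text
time: 2.92
tool_pos: [0.5964, -0.1921, 0.1026]
tcp_rot: [0.249, -3.128, -0.003]
wrist_force: [0.4, 0.3, -0.1]
width: 1.001
```

Run:
```python
from h import *
s=status.read_state(); im=vision.read_camera("wrist")
cv2.imwrite("pics/w2.png",im[120:480,80:560,::-1]); print(proj("wrist",np.array([.598,-.195,.116]),s), tool(s,[.598,-.195,.1]),s["wrist_force"])
```

```text
(np.float64(315.07182381452355), np.float64(329.05007523736606)) [-0.0010919  -0.00312591  0.00254788] [ 0.44601967  0.28930175 -0.14128465]
```

View pics/w2.png

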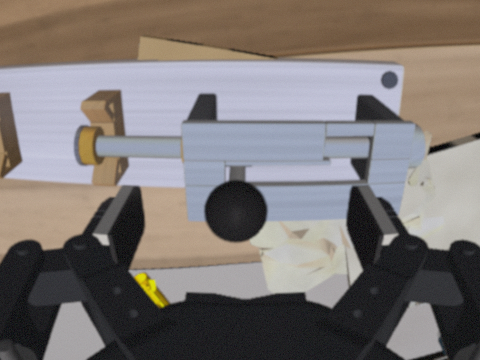

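The ball is at full-frame (316,330), against a predicted (315,329), and it's centred between the pads. Closing.

Emit:
apply_moves(
  deltas=[
    [-0.001, -0.003, 0, 0, 0, 0, 1],
    [-0.001, -0.003, 0, 0, 0, 0, 1],
    [-0.001, -0.003, 0, 0, 0, 0, 1],
    [-0.001, -0.003, 0, 0, 0, 0, 1],
    [-0.001, -0.003, 0, 0, 0, 0, 1],
    [-0.001, -0.003, 0, 0, 0, 0, 1],
    [-0.001, -0.003, 0, 0, 0, 0, 1],
    [-0.001, -0.003, 0, 0, 0, 0, 1],
  ],
)

```text
time: 3.63
tool_pos: [0.5997, -0.1957, 0.1049]
tcp_rot: [-0.246, 3.131, 0.004]
wrist_force: [-2.5, 5.0, 6.7]
width: 0.282
```

Emit:
apply_moves(
  deltas=[
    [0, 0.015, 0, 0, 0, 0, 1],
    [0, 0.03, 0, 0, 0, 0, 1],
    [0, 0.045, 0, 0, 0, 0, 1],
    [0, 0.055, 0, 0, 0, 0, 1],
    [0, 0.059, 0, 0, 0, 0, 1],
    [0, 0.059, 0, 0, 0, 0, 1],
    [0, 0.059, 0, 0, 0, 0, 1],
  ],
)

```text
time: 4.22
tool_pos: [0.5912, -0.1408, 0.105]
tcp_rot: [-0.248, 3.13, -0.007]
wrist_force: [0.3, -7.4, 1.6]
width: 0.276
```

Emit:
apply_moves(
  deltas=[
    [0, 0.002, 0, 0, 0, 0, 1],
    [0.008, 0.002, 0.001, 0, 0, 0, 1],
    [0.016, 0.002, 0.002, 0, 0, 0, 1],
    [0.023, 0.002, 0.004, 0, 0, 0, 1],
    [0.028, 0.002, 0.005, 0, 0, 0, 1],
    [0.028, 0.002, 0.005, 0, 0, 0, 1],
    [0.028, 0.002, 0.005, 0, 0, 0, 1],
  ],
)

```text
time: 4.8
tool_pos: [0.5639, -0.1437, 0.1001]
tcp_rot: [-0.247, 3.128, -0.008]
wrist_force: [2.6, -6.8, 1.2]
width: 0.278
```

Emit:
apply_moves(
  deltas=[
    [0, -0.004, 0, 0, 0, 0, 1],
    [0, -0.008, 0, 0, 0, 0, 1],
    [0, -0.011, 0, 0, 0, 0, 1],
    [0, -0.011, 0, 0, 0, 0, 1],
    [0, -0.011, 0, 0, 0, 0, 1],
  ],
)

```text
time: 5.22
tool_pos: [0.5656, -0.1546, 0.1001]
tcp_rot: [-0.247, 3.128, -0.007]
wrist_force: [0.6, -7.4, 1.7]
width: 0.28
```

Emit:
apply_moves(
  deltas=[
    [0, -0.002, 0, 0, 0, 0, 1],
    [0, -0.002, 0, 0, 0, 0, 0.7],
    [0, 0.0, 0, 0, 0, 0, 0.3],
    [0, 0.0, 0, 0, 0, 0, 0],
    [0, 0.0, 0, 0, 0, 0, 0],
    [0, 0.0, 0, 0, 0, 0, 0],
    [0, 0.0, 0, 0, 0, 0, 0],
  ],
)

```text
time: 5.8
tool_pos: [0.5637, -0.1517, 0.0983]
tcp_rot: [0.247, -3.131, -0.001]
wrist_force: [-0.1, -0.2, -0.7]
width: 0.979
```

Run:
```python
from h import *
s=status.read_state(); im=vision.read_camera("wrist"); print(s["tool_pos"],s["wrist_force"],s["width"])
cv2.imwrite("pics/w3.png",im[120:480,80:560,::-1])
```

```text
[ 0.56368343 -0.15165867  0.09828777] [-0.12508325 -0.16527985 -0.72140261] 0.9786642330952754
```

View pics/w3.png

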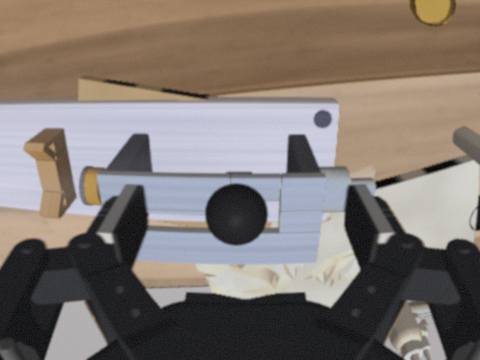

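Parked: the ball is over on the robot side in the notch at crop (236,214), the plunger is back, and there's no load on the wrist. Going to the foot joint next.

Emit:
apply_moves(
  deltas=[
    [0, 0, -0.04, 0, 0, 0, 0],
    [0, 0, -0.07, 0, 0, 0, 0],
    [0.04, -0.03, -0.07, 0, 0, 0.12, 0],
    [0.08, -0.06, -0.07, 0, 0, 0.24, 0],
    [0.11, -0.09, -0.06, 0, 0, 0.36, 0],
    [0.11, -0.09, -0.05, 0, 0, 0.48, 0],
    [0.11, -0.09, -0.05, 0, 0, 0.6, 0],
    [0.11, -0.09, -0.05, 0, 0, 0.72, 0],
  ],
)

```text
time: 6.52
tool_pos: [0.4677, -0.2589, 0.1477]
tcp_rot: [-0.885, -3.012, -0.001]
wrist_force: [1.5, -0.3, 0.1]
width: 1.001
```

```bash
cat >> h.py <<'E'
def rep(X,yaw):  # tool-frame shift and tool-z turn to reach point X with tool x at world yaw
    s=status.read_state(); R=Ro.from_rotvec(s["tcp_rot"]).as_matrix(); a=np.arctan2(R[1,0],R[0,0])
    print(s["time"],s["tool_pos"].round(4),"shift",tool(s,X).round(4),"rz",round((-(yaw-a)+np.pi)%(2*np.pi)-np.pi,4),"tilt",R[:2,2].round(4))
E
python3 -c "
from h import *
rep([.4634,-.2577,.12],1.893)"
```

```text
6.5167 [ 0.4677 -0.2589  0.1477] shift [ 0.0042 -0.0013  0.0277] rz 0.6771 tilt [-0.0017  0.001 ]
```

Emit:
apply_moves(
  deltas=[
    [0.003, -0.001, 0.02, 0, 0, 0.12, 0],
    [0.003, -0.001, 0.02, 0, 0, 0.24, 0],
    [0.003, -0.001, 0.028, 0, 0, 0.36, 0],
    [0.003, -0.001, 0.028, 0, 0, 0.48, 0],
    [0.003, -0.001, 0.028, 0, 0, 0.6, 0],
    [0.003, -0.001, 0.028, 0, 0, 0.674, 0],
    [0.003, -0.001, 0.028, 0, 0, 0.674, 0],
    [0.003, -0.001, 0.028, 0, 0, 0.674, 0],
  ],
)

```text
time: 7.18
tool_pos: [0.4664, -0.2574, 0.1206]
tcp_rot: [-1.818, -2.562, -0.0]
wrist_force: [-0.2, 0.3, 0.4]
width: 1.002
```

Run:
```python
from h import *
vision.read_camera("wrist"); vision.read_camera("wrist")
s=status.read_state(); im=vision.read_camera("wrist"); rep([.4634,-.2577,.004],1.893)
d=np.array([-.316,.949,0]); print([proj("wrist",np.array([.4634,-.2577,.011])+k*d,s) for k in(-.066,0,.066)])
cv2.imwrite("pics/w4.png",im[:,:,::-1]); import pickle; pickle.dump(s,open("w4.pkl","wb"))
```

```text
7.3333 [ 0.4665 -0.2574  0.1207] shift [ 0.0007 -0.003   0.1167] rz 0.0134 tilt [ 0. -0.]
[(np.float64(320.5083018058663), np.float64(314.9489183346605)), (np.float64(321.3917350769808), np.float64(234.48762215726754)), (np.float64(322.5646767934098), np.float64(141.3294856739309))]
```

View pics/w4.png

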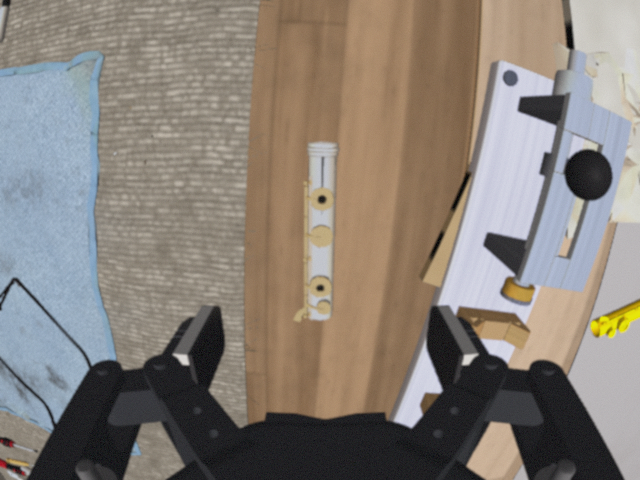

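The foot joint's axis runs from (323,143) to (320,318), matching my prediction within 3 px. Descending and closing gently.

Emit:
apply_moves(
  deltas=[
    [0.001, -0.003, 0.03, 0, 0, 0.013, 0],
    [0.001, -0.003, 0.065, 0, 0, 0.013, 0],
    [0.001, -0.003, 0.09, 0, 0, 0.013, 0],
    [0.001, -0.003, 0.108, 0, 0, 0.013, 0],
    [0.001, -0.003, 0.116, 0, 0, 0.013, 0],
    [0.001, -0.003, 0.116, 0, 0, 0.013, 0],
    [0.001, -0.003, 0.116, 0, 0, 0.013, 0],
  ],
  squeeze=25,
)

```text
time: 7.92
tool_pos: [0.4635, -0.2576, 0.005]
tcp_rot: [-1.837, -2.548, -0.0]
wrist_force: [-0.1, 0.9, 0.3]
width: 1.003
```

Emit:
apply_moves(
  deltas=[
    [0, 0, 0, 0, 0, 0, 0.5],
    [0, 0, 0, 0, 0, 0, 0.7],
    [0, 0, 0, 0, 0, 0, 1],
    [0, 0, 0, 0, 0, 0, 1],
    [0, 0, 0, 0, 0, 0, 1],
    [0, 0, 0, 0, 0, 0, 1],
    [0, 0, 0, 0, 0, 0, 1],
    [0, 0, 0, 0, 0, 0, 1],
  ],
)

```text
time: 8.58
tool_pos: [0.4637, -0.2577, 0.0054]
tcp_rot: [1.837, 2.547, 0.0]
wrist_force: [-1.3, 0.6, 5.7]
width: 0.22
```

```bash
python3 -c "
from h import *
y=.1545; o=np.array([.6065,-.251]); c=o-.075*np.array([-np.sin(y),np.cos(y)]); print(c)
rep([*c,.16],y+np.pi/2)"
```

```text
[ 0.61804146 -0.32510664]
8.5833 [ 0.4637 -0.2577  0.0054] shift [-0.1127  0.1253 -0.1544] rz 0.1666 tilt [ 0.0008 -0.0004]
```

Emit:
apply_moves(
  deltas=[
    [0, 0, -0.015, 0, 0, 0, 1],
    [0, 0, -0.05, 0, 0, 0, 1],
    [0, 0, -0.09, 0, 0, 0, 1],
    [0, 0, -0.13, 0, 0, 0, 1],
    [-0.02, 0.02, -0.154, 0, 0, 0.04, 1],
    [-0.045, 0.05, -0.154, 0, 0, 0.08, 1],
    [-0.07, 0.08, -0.154, 0, 0, 0.12, 1],
    [-0.095, 0.105, -0.154, 0, 0, 0.16, 1],
  ],
)

```text
time: 9.25
tool_pos: [0.595, -0.315, 0.1596]
tcp_rot: [2.036, 2.39, 0.001]
wrist_force: [0.6, 0.4, -1.6]
width: 0.217
```

Emit:
apply_moves(
  deltas=[
    [-0.018, 0.02, 0, 0, 0, 0.007, 1],
    [-0.018, 0.02, 0, 0, 0, 0.007, 1],
    [-0.018, 0.02, 0, 0, 0, 0.007, 1],
    [-0.018, 0.02, 0, 0, 0, 0.007, 1],
  ],
)

```text
time: 9.58
tool_pos: [0.6145, -0.3285, 0.1573]
tcp_rot: [-2.042, -2.384, 0.001]
wrist_force: [-0.8, 0.1, -1.0]
width: 0.218
```

Run:
```python
from h import *
import pickle
vision.read_camera("wrist"); vision.read_camera("wrist")
s=status.read_state(); im=vision.read_camera("wrist"); print(s["width"],s["wrist_force"])
rep([.61804,-.32511,.04],.1545+np.pi/2); cv2.imwrite("pics/w5.png",im[:,:,::-1]);pickle.dump(s,open("w5.pkl","wb"))
y=.1545;o=np.array([.6065,-.251,0]);ex=np.array([np.cos(y),np.sin(y),0]);ey=np.array([-np.sin(y),np.cos(y),0])
for n,p in dict(stop=(0,-155,66),sad1L=(-24,-30,51),sad1R=(24,-30,51),sad2L=(-24,-120,51),felt=(0,4,48)).items(): print(n,np.round(proj("wrist",o+(p[0]*ex+p[1]*ey)/1e3+[0,0,p[2]/1e3],s)))
```

```text
0.2160006506258557 [ 0.78051846 -0.09990012 -1.47676881]
9.7333 [ 0.6144 -0.3284  0.1585] shift [0.0026 0.0042 0.1185] rz -0.0004 tilt [-0.001   0.0006]
stop [332. 340.]
sad1L [297. 170.]
sad1R [368. 170.]
sad2L [300. 290.]
felt [332. 120.]
```

View pics/w5.png

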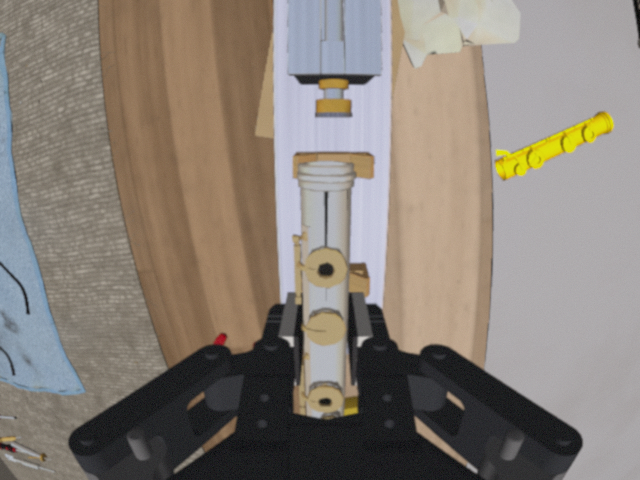

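The plunger is parked and the tube is lined up over the saddles: near saddle at (334,165), felt at (334,112). The offset from prediction is about 1.5 px, roughly 1 mm in y. Lowering in steps.

Emit:
apply_moves(
  deltas=[
    [0.003, 0.005, 0.02, 0, 0, 0, 1],
    [0.003, 0.005, 0.045, 0, 0, 0, 1],
    [0.003, 0.005, 0.07, 0, 0, 0, 1],
    [0.003, 0.005, 0.09, 0, 0, 0, 1],
    [0.003, 0.005, 0.102, 0, 0, 0, 1],
    [0.003, 0.005, 0.107, 0, 0, 0, 1],
    [0.003, 0.005, 0.11, 0, 0, 0, 1],
    [0.003, 0.005, 0.11, 0, 0, 0, 1],
  ],
)

```text
time: 10.4
tool_pos: [0.6201, -0.3254, 0.0492]
tcp_rot: [2.044, 2.385, 0.0]
wrist_force: [1.0, 0.1, -0.7]
width: 0.214
```

Emit:
apply_moves(
  deltas=[
    [0, 0, 0.001, 0, 0, 0, 1],
    [0, 0, 0.002, 0, 0, 0, 1],
    [0, 0, 0.003, 0, 0, 0, 1],
    [0, 0, 0.004, 0, 0, 0, 1],
    [0, 0, 0.004, 0, 0, 0, 1],
    [0, 0, 0.004, 0, 0, 0, 1],
  ],
)

```text
time: 10.9
tool_pos: [0.62, -0.3254, 0.0448]
tcp_rot: [2.044, 2.386, -0.0]
wrist_force: [0.4, -0.3, -0.5]
width: 0.219
```

```bash
python3 -c "
from h import *
print(status.read_state()['wrist_force']);rep([.61804,-.32511,.0424],.1545+np.pi/2)"
```

```text
[ 0.37113043 -0.33278209 -0.54978985]
10.9 [ 0.62   -0.3254  0.0448] shift [ 0.0006 -0.0019  0.0024] rz -0.0004 tilt [ 0.0001 -0.0001]
```

Emit:
apply_moves(
  deltas=[
    [0, -0.001, 0.001, 0, 0, 0, 1],
    [0, -0.001, 0.002, 0, 0, 0, 1],
    [0, -0.001, 0.002, 0, 0, 0, 1],
    [0, -0.001, 0.002, 0, 0, 0, 1],
  ],
)

```text
time: 11.23
tool_pos: [0.6193, -0.3256, 0.0439]
tcp_rot: [2.043, 2.385, 0.0]
wrist_force: [-1.0, 2.8, 5.3]
width: 0.215
```

Emit:
apply_moves(
  deltas=[
    [0, 0, 0.0005, 0, 0, 0, 1],
    [0, 0, 0.001, 0, 0, 0, 1],
    [0, 0, 0.001, 0, 0, 0, 1],
    [0, 0, 0.001, 0, 0, 0, 1],
  ],
)

```text
time: 11.57
tool_pos: [0.6193, -0.3256, 0.0439]
tcp_rot: [2.043, 2.385, 0.0]
wrist_force: [-3.8, 3.5, 10.6]
width: 0.216
```

Emit:
apply_moves(
  deltas=[
    [0, 0, -0.001, 0, 0, 0, 1],
    [0, 0, -0.001, 0, 0, 0, 1],
    [0, 0, -0.001, 0, 0, 0, 0.74],
    [0, 0, -0.001, 0, 0, 0, 0.7],
    [0, 0, -0.001, 0, 0, 0, 0.6],
    [0, 0, -0.001, 0, 0, 0, 0.5],
    [0, 0, -0.001, 0, 0, 0, 0.4],
    [0, 0, -0.001, 0, 0, 0, 0.4],
  ],
)

```text
time: 12.23
tool_pos: [0.6189, -0.3254, 0.0423]
tcp_rot: [-2.044, -2.385, 0.0]
wrist_force: [0.5, -0.5, -0.8]
width: 0.596
```

Emit:
apply_moves(
  deltas=[
    [0, 0, -0.01, 0, 0, 0, 0.4],
    [0, 0, -0.03, 0, 0, 0, 0.4],
    [0, 0, -0.06, 0, 0, 0, 0.3],
    [0, 0, -0.1, 0, 0, 0, 0],
    [-0.04, 0, -0.13, 0, 0, 0, 0],
    [-0.08, 0, -0.15, 0, 0, 0, 0],
    [-0.11, 0, -0.15, 0, 0, 0, 0],
    [-0.11, 0, -0.15, 0, 0, 0, 0],
  ],
)

```text
time: 12.9
tool_pos: [0.6373, -0.4424, 0.1976]
tcp_rot: [2.041, 2.374, -0.004]
wrist_force: [0.7, 0.0, -0.9]
width: 0.998
```

Run:
```python
from h import *
import pickle
vision.read_camera("wrist"); vision.read_camera("wrist")
s=status.read_state(); im=vision.read_camera("wrist"); print(s["time"],s["tool_pos"],s["wrist_force"])
cv2.imwrite("pics/w6.png",im[:,:,::-1]);pickle.dump(s,open("w6.pkl","wb"))
y=.1545;o=np.array([.6065,-.251,0]);ex=np.array([np.cos(y),np.sin(y),0]);ey=np.array([-np.sin(y),np.cos(y),0])
for n,p in dict(stop=(0,-155,48),felt=(0,4,48),e1=(0,-9,48),e2=(0,-141,48),sad1L=(-24,-30,51),sad1R=(24,-30,51)).items(): print(n,np.round(proj("wrist",o+(p[0]*ex+p[1]*ey)/1e3+[0,0,p[2]/1e3],s)))
```

```text
13.0 [ 0.63580457 -0.43604808  0.19370427] [ 0.77991047 -0.61516402 -1.67315323]
stop [325. 182.]
felt [324. -16.]
e1 [324.  -1.]
e2 [325. 164.]
sad1L [292.  24.]
sad1R [356.  23.]
```

View pics/w6.png

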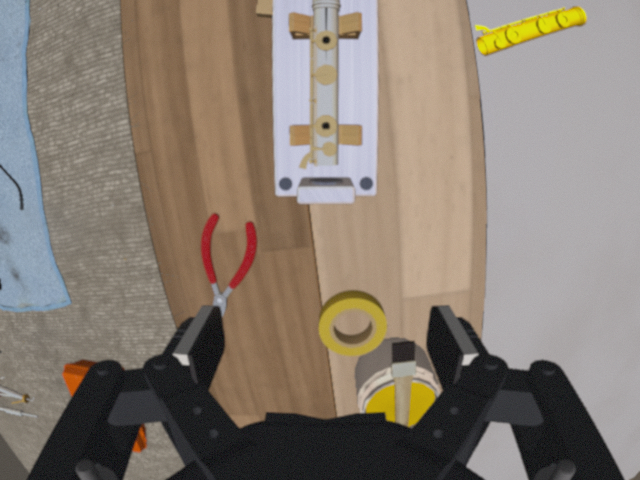

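The tube lies in both saddles: its end is at (325,165) with the stop at (325,182), and the pliers haven't moved. A last check from the fixed cameras, on the plunger and how the tube sits.

Run:
```python
from h import *
t=vision.read_camera("top")[:,:,::-1]; s=vision.read_camera("scene")[:,:,::-1]
a=cv2.resize(t[190:320,230:480],(800,416),interpolation=cv2.INTER_CUBIC)[:300]
b=cv2.resize(s[180:310,240:400],(369,300),interpolation=cv2.INTER_CUBIC)
o=np.zeros((600,800,3),np.uint8); o[:300]=a; o[300:,:369]=b; cv2.imwrite("pics/f.png",o); print(status.read_state()["time"])
```

```text
13.15
```

View pics/f.png

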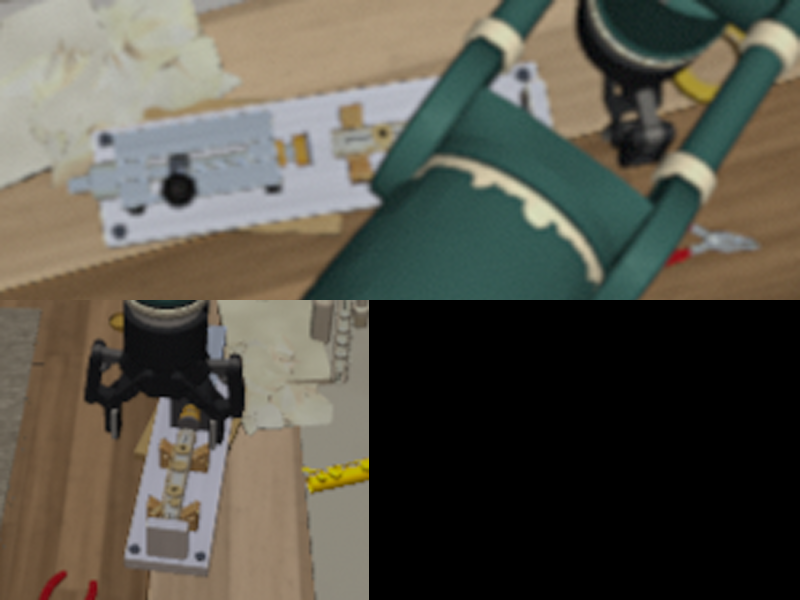

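Everything is in place: the plunger is parked with the ball over in the notch, the tube sits in both saddles with a gap to the felt, and the arm is clear.

```bash
python3 -c "
from h import *
print(job.finish_job(),status.read_state()['time'])"
```

```text
the job is handed in; nothing more can be done
the job is handed in; nothing more can be done
```

The tube holder is loaded and the job is handed in, at about 13 s of the 45 s allowed. I drew the plunger back about 57 mm by the ball, swung the handle right over and let the spring seat it in the notch. I then laid the silver foot joint with gilt keys in the two saddles, let go of it and moved the arm clear.

**Last checks:**
- **Plunger:** the top view shows it parked, with the ball over on the robot side and a clear gap between the felt and the tube.
- **Foot joint:** the tube lies in both saddles, with its end within about 1 px of where I predicted and roughly 12 mm short of the end stop.
- **Left alone:** the pliers are untouched. The cork block was not in the last pictures, but the arm never went near it.

**One disagreement:** the tube met the saddles about 1.5 mm higher than I had worked out, and the wrist felt about 10 N. I backed off 1 mm before opening the jaws, and the pictures afterwards show it seated.

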